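Lock the lamp into its charging dock and switch it on

TASK

Fit the loose blue lamp upright into the charging dock: line its two brass lugs up with the dock's entry slots (orange marks), push it down against the spring, twist it a quarter turn clockwise seen from above until the lugs reach the green marks, and let go so that it springs up a little into its lock. Then press the red button on the dock all the way down to switch the lamp on. Leave the mug, crayon tub, pencil box and lunchbox standing where they are.

Things in the scene. Friction and masses are not known exactly. Their poses are not given: they have to be found in the camera images.
- lamp_center (a point): Centre, 42.5 mm above the underside, of the loose lamp, which starts upright on the trunk: round, 44 mm in diameter, 85 mm tall, 105 to 210 g, smooth blue barrel to 62 mm up, white top. Bottom edge chamfered 4 mm. Two brass lugs stick out along its own +x and -x; a black stripe on the white top runs along the lug line. z up. Half-turn positions are equal.
- lamp_lug (a point): Outer end of the lug on the lamp's +x side, 30 mm from the lamp's axis, 7 mm above its underside. Each lug is 10 mm wide and 6 mm high (4 to 10 mm above the underside).
- dock: Fixed charging dock; origin on the trunk's surface on the axis of its round white socket, z up. Grey base plate 8 mm thick, x from -127 to 47 mm, y 90 mm wide; socket ring 80 mm outside, its top 33 mm above the trunk. Two entry slots (orange rim marks) on its +x and -x axes, locked places (green rim marks) on its +y and -y axes.
- dock_mouth (a point): Centre of the socket's mouth, 33 mm above the trunk. Mouth 48 mm in diameter; slots 16 mm wide, reaching 32.5 mm from the axis. Inside, a copper spring plate, top 21 mm above the trunk, yields 9.5 mm (4 N rising to 9 N). Pushed fully home, the lamp's underside is 11.5 mm above the trunk; below 16 mm its lugs pass under the lip and it can turn.
- dock_lock (a point): Green mark on the rim on the dock's -y side, 36.5 mm from the axis, 33 mm above the trunk. The lamp turns only clockwise from above, 90 degrees from slots (dock x) to green marks (dock y), solid stops about 8 degrees beyond each. Let go there, the spring lifts the lugs 3.5 mm into notches: locked, underside 19.5 mm above the trunk.
- switch_top (a point): Centre of the top of the red round push button, 26 mm in diameter, in a black housing on the dock's base plate, 95 mm from the socket's axis along the dock's -x axis, its top 29 mm above the trunk. It is pressed straight down, springs back, and takes about 4 N.
- switch (a joint): Travel of the red button in m: 0 released, 0.005 fully down.
- mug: Red mug, 80 mm in diameter, 90 mm tall, handle at its +y; origin at the centre of its underside.
- crayon_tub: Orange tub of crayons, 82 mm in diameter, 97 mm tall with the crayons; origin at the centre of its underside.
- pencil_box: Closed wooden pencil box, 75 (x) by 190 (y) by 45 mm tall; origin at the centre of its underside.
- lunchbox: Closed aluminium lunchbox, 124 (x) by 182 (y) by 69 mm tall with its handle; origin at the centre of its underside.
Not all that is in view belongs to the job. Several things look just like the part that bears lamp_center: the one meant starts farthest from the robot's base.

How it is judged:
By the outcome, as a careful person would: the job done as asked, in the order asked, and still so for the second after the job is handed in, with the robot touching nothing.
It also fails if it takes over 59 s, if anything falls off the work surface, if the arm or the gripper's body presses on something with over 40 N, if the wrist force passes 120 N, or if a joint passes its speed limit or range.

ROBOT

A 7-joint arm with a two-finger parallel gripper is mounted at the origin on the work surface. World frame = base frame: x ahead of the robot, y to its left, z up, the work surface at z = 0. Lengths are in m, angles in rad, forces in N, time in s.
With the tool pointing down it reaches from about 0.425 to 0.8 m from the base axis. Payload 8.3 kg.
Tool frame: the origin (TCP) lies midway between the tips of the shut fingers; the grasp point (between the pads) lies hold_point_z behind it (hold_point_z is the distance from the TCP to the grasp point, in m); z points along the fingers, y is the direction in which the jaws open and shut (so a half turn about z gives the same grasp; the last joint's range is limited). The gripper opens to 85 mm and grips with 20 to 120 N. Pads are 22 mm wide; open, the fingers measure 114 mm over their backs; the gripper's body (76 mm by 85 mm) begins 54 mm behind the grasp point. The pads swing forward as they close: fully open they stand 13 mm farther back than shut.
Start: joints at [1.266, 0.383, 0.016, 1.37, -0.006, 1.388, -0.046], TCP at [0.15, -0.607, 0.231] pointing down, gripper open.
Joint ranges: [-2.95, 2.95], [-0.25, 2.06], [-1.52, 1.56], [0.18, 2.33], [-1.44, 4.58], [0.02, 2.06], [-3.01, 3.01]. Speed limits (rad/s): [2.39, 2.39, 3.01, 3.01, 3.14, 3.14, 3.14].

INTERFACE

Orientations are given as a unit quaternion [w, x, y, z].
In Python, from workcell import observe, get_image, get_calibration, hand_in, masks_of, hold_point_z gives the robot as it stands.
- The arm moves only by the tool move_arm, never from a script. Its argument "deltas" is a list of rows, each an object with "travel": the shift along the world's x, y, z in m, a list of three; "twist": the turn about the world's z in degrees; "fingers": the finger opening in m, from 0 to 0.0854. In form: [{"travel": [dx, dy, dz], "twist": twist, "fingers": fingers}, ...]. A call has exactly 10 rows; each row shifts and turns the commanded pose from where the row before left it; what a row does not reach is not made up. A row lasts 1/8 s, in which the tool goes at most 62.5 mm and 10.7 degrees, less where a joint would pass 70% of its speed; a pose out of reach is approached as far as the arm can. A call with a gripper value outside its range is refused whole. The fingers move at their own pace and stop on an object; the grip force is fixed at half the most. Time passes only in rows, so rows that do not move let the fingers close, or fill a call up. It gives the time, the measured TCP pose, the force and the opening at its end, in the units of the state.
- observe(): the state, without advancing time (a new reading comes with each control period).
- get_image(name): name is "scene" or "top"; returns the picture (420x560x3 uint8, red, green, blue); there is no depth.
- get_calibration(name): a dict with "camera_matrix" (3x3 intrinsics, pixels), "R" (3x3) and "t" (3): a world point X has camera coordinates R X + t. Camera axes: x right, y down, z forward; pixel columns grow to the right and rows downward; lengths in m; the calibration is good to about 2 mm. A picture is of the moment at which its call begins. get_calibration takes no time and is no camera call.
- hand_in(): hands the job in, once; it reports no verdict.
Trained networks look in the newest picture that a camera, given by its name, has taken for a name from the list of things; names that differ only in an ending like _2 or _b are one class to them, and where a whole thing is asked for, a point or a joint stands for the part that bears it (a point fixed in the world has none). Each returns a list of dicts, best first, with "confidence" (0 to 1); they miss things now and then, are a little off and sometimes report something else, mostly with a low value. They report only what shows in the picture. A call takes as long as a camera call. They do not tell look-alikes from the thing itself.
- masks_of(camera, query): "mask" (420x560 bool, what is visible of it) and "pixel" ([column, row] in pixels, amid what is visible of it).
The state is a dict: "t": time; "joint_pos": joint angles; "dq": joint speeds; "joint_efforts": joint torques, N m; "tcp_pos": TCP position; "tool_rot": TCP orientation; "ft_force": force on the tool from outside, world axes, zero at the start; "moment": the same for the moment, N m; "width": finger opening in m.
Only numpy, scipy, OpenCV 4.12 (cv2) and the standard library are available. Lean on these libraries where they do the work, as an engineer would, in place of code of your own. Each camera call takes 0.05 s, during which the arm holds its last target. There are 200 camera calls.

## Working session

There is one attempt and no reset: what is moved stays moved. The work goes in short steps, Python scripts to look and compute and a tool call to move; the robot and the scene stay as the last step left them, time stands still between calls to the robot, and variables do not carry over. Pictures are saved under pics/ and viewed, about 8 in all and at most 12, crops included, and the job is handed in when it is done.

Besides the shell and the picture viewer there is one more tool, called after ">>>" in YAML: its name, and indented under it one key for each argument. move_arm: Moves the arm, as the interface text tells. Its arguments: {"type":"object","properties":{"deltas":{"type":"array","items":{"type":"object","properties":{"travel":{"type":"array","items":{"type":"number"}},"twist":{"type":"number"},"fingers":{"type":"number"}}}}},"required":["deltas"]}

```bash
mkdir -p pics; cat > h.py <<'E'
import numpy as np, cv2
from workcell import *
def save(c,n,crop=None,s=1):
    im=get_image(c)[:,:,::-1]
    if crop: x0,y0,x1,y1=crop; im=im[y0:y1,x0:x1]
    cv2.imwrite('pics/'+n,cv2.resize(im,None,fx=s,fy=s,interpolation=cv2.INTER_CUBIC))
def P(c):
    k=get_calibration(c); return np.array(k['camera_matrix']),np.array(k['R']),np.array(k['t']).ravel()
def back(c,px,z):
    K,R,t=P(c); d=R.T@np.linalg.inv(K)@[px[0],px[1],1]; o=-R.T@t
    return o+d*(z-o[2])/d[2]
def proj(c,X):
    K,R,t=P(c); q=K@(R@np.array(X)+t); return q[:2]/q[2]
def tri(a,b):
    A=[]
    for c,px in ((('scene'),a),('top',b)):
        K,R,t=P(c); M=K@np.c_[R,t]; A+= [px[0]*M[2]-M[0],px[1]*M[2]-M[1]]
    v=np.linalg.svd(np.array(A))[2][-1]; return v[:3]/v[3]
E
python3 - <<'E'
from h import *
save('scene','s1.png');save('top','t1.png')
a=cv2.imread('pics/s1.png');b=cv2.imread('pics/t1.png')
print(observe(),hold_point_z)
for c in('scene','top'):
    print(c,-P(c)[1].T@P(c)[2])
    for q in('lamp_center','dock','switch_top','mug','crayon_tub','pencil_box','lunchbox'):
        for m in masks_of(c,q): print(c,q,round(m['confidence'],2),np.round(m['pixel']),m['mask'].sum(),np.round(back(c,m['pixel'],.04),3))
E
```

```text
{'t': 0.1, 'joint_pos': array([ 1.26610119,  0.38416327,  0.01637845,  1.37102304, -0.00627846,
        1.38819582, -0.04647352]), 'dq': array([-0.00094215, -0.00141928, -0.00051767, -0.00075012, -0.0006866 ,
       -0.00099146, -0.00078927]), 'joint_efforts': array([ 3.52946859e-03, -6.29130363e+01,  8.47684890e-01, -3.72756386e+01,
        1.67990924e-02,  1.04195351e-02,  2.43595258e-05]), 'tcp_pos': array([ 0.14957614, -0.60638354,  0.23038495]), 'tool_rot': array([-8.60347828e-04,  9.92694933e-01,  1.20648301e-01, -1.28182065e-04]), 'ft_force': array([-0.68263507,  0.67510599,  0.03433217]), 'moment': array([ 0.0381378 , -0.01444422, -0.03328085]), 'width': 0.08543324202488826} 0.0187
scene [ 1.17022472 -0.43871509  1.00024586]
scene lamp_center 0.95 [164. 221.] 653 [ 0.433 -0.166  0.04 ]
scene lamp_center 0.91 [206. 211.] 627 [ 0.474 -0.075  0.04 ]
scene lamp_center 0.63 [197. 257.] 672 [ 0.563 -0.165  0.04 ]
scene lamp_center 0.56 [122. 241.] 688 [ 0.419 -0.268  0.04 ]
scene switch_top 0.53 [266. 166.] 76 [0.452 0.124 0.04 ]
scene mug 0.66 [349. 117.] 1262 [0.458 0.41  0.04 ]

[... 462 characters left out ...]
82481  0.06109565 1.06891687]
top lamp_center 0.78 [317. 251.] 297 [ 0.483 -0.077  0.04 ]
top lamp_center 0.71 [354. 269.] 337 [ 0.436 -0.169  0.04 ]
top lamp_center 0.7 [393. 272.] 375 [ 0.426 -0.268  0.04 ]
top lamp_center 0.6 [352. 220.] 361 [ 0.561 -0.169  0.04 ]
top dock 0.74 [233. 253.] 2377 [0.482 0.136 0.04 ]
top switch_top 0.47 [231. 272.] 72 [0.435 0.143 0.04 ]
top mug 0.75 [129. 258.] 1194 [0.472 0.397 0.04 ]
top mug 0.75 [280. 158.] 917 [0.729 0.014 0.04 ]
top crayon_tub 0.75 [278. 155.] 910 [0.736 0.018 0.04 ]
top pencil_box 0.71 [158. 172.] 2203 [0.694 0.33  0.04 ]
top pencil_box 0.42 [230. 254.] 2342 [0.478 0.144 0.04 ]
top lunchbox 0.77 [403. 164.] 3355 [ 0.709 -0.312  0.04 ]
```

View pics/s1.png

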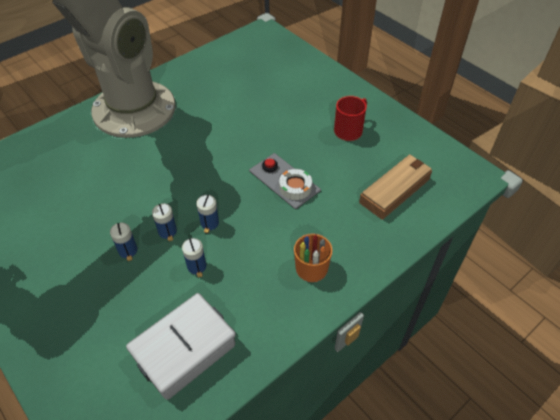

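View pics/t1.png

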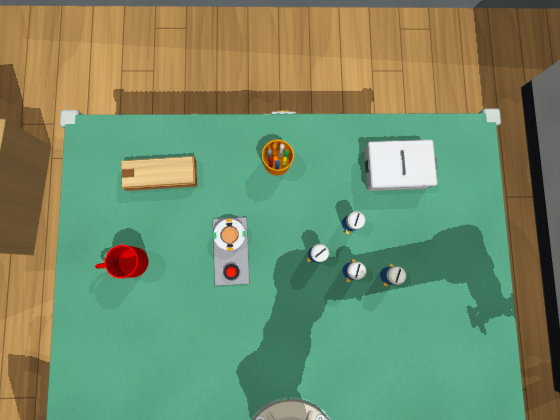

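The scene shows four alike lamps. In top-view pixels they are (317,251), (354,269), (393,272) and (352,220), at about 0.49, 0.47, 0.50 and 0.59 m from the base. The target is the farthest, at top (352,220) / scene (195,257). The dock is at top (230,235), with its button at (231,272).

```bash
python3 - <<'E'
from h import *
S=cv2.imread('pics/s1.png');T=cv2.imread('pics/t1.png')
def cr(im,cx,cy,h,s): return cv2.resize(im[cy-h:cy+h,cx-h:cx+h],(s,s),interpolation=cv2.INTER_CUBIC)
out=np.vstack([np.hstack([cr(T,352,220,20,300),cr(T,231,250,40,480)[:300] if 0 else cr(T,230,237,25,300)]),np.hstack([cr(S,195,252,25,300),cr(S,290,180,32,300)])])
cv2.imwrite('pics/c1.png',out)
def seg(im,cond,box):
    x0,y0,x1,y1=box; h=cv2.cvtColor(im,cv2.COLOR_BGR2HSV)[y0:y1,x0:x1].astype(int)
    m=cond(h[...,0],h[...,1],h[...,2]).astype(np.uint8)
    n,l,st,ce=cv2.connectedComponentsWithStats(m)
    return [(st[i,4],np.round(ce[i]+[x0,y0],2)) for i in range(1,n) if st[i,4]>2]
W=lambda h,s,v:(s<60)&(v>120)
print('lampT',seg(T,W,(335,203,372,240)));print('lampS',seg(S,W,(178,230,212,280)))
for nm,c in dict(red=lambda h,s,v:((h<5)|(h>174))&(s>170)&(v>100),org=lambda h,s,v:(h>5)&(h<26)&(s>140)&(v>100),grn=lambda h,s,v:(h>45)&(h<80)&(s>120)&(v>130)).items():
    print(nm,'T',seg(T,c,(210,212,252,290)),'S',seg(S,c,(248,150,325,208)))
E
```

```text
lampT [(np.int32(242), array([355.69, 219.89]))]
lampS [(np.int32(320), array([191.73, 247.76]))]
red T [(np.int32(87), array([230.55, 271.53]))] S [(np.int32(53), array([269.34, 162.57]))]
org T [(np.int32(14), array([228.36, 220.  ])), (np.int32(191), array([229.32, 234.6 ])), (np.int32(12), array([229.5, 248.5]))] S [(np.int32(5), array([285.2, 172.2])), (np.int32(6), array([305.5 , 188.83]))]
grn T [(np.int32(3), array([249.33, 220.67])), (np.int32(4), array([249.5 , 228.75])), (np.int32(11), array([243.55, 233.27])), (np.int32(10), array([214.5, 235. ])), (np.int32(3), array([250.  , 232.67])), (np.int32(7), array([250.  , 238.14])), (np.int32(7), array([210.71, 240.71])), (np.int32(4), array([211.25, 245.5 ])), (np.int32(5), array([211.2, 249.2])), (np.int32(3), array([213., 269.])), (np.int32(3), array([212.67, 277.  ])), (np.int32(4), array([220.5, 286.5]))] S [(np.int32(4), array([306. , 172.5]))]
```

View pics/c1.png

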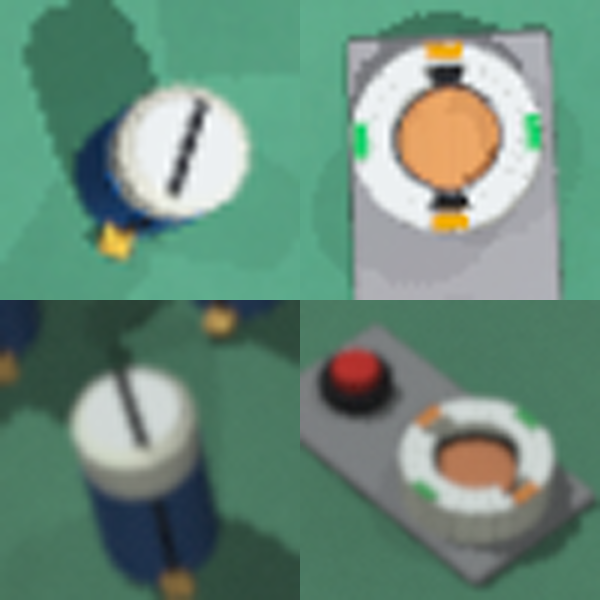

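Close crop: the chosen lamp stands clear, with stripe and lug visible. The dock's orange marks are at top (229,220) and (230,249), and its green marks at (215,235) and (244,234).

```bash
python3 - <<'E'
from h import *
T=lambda p:np.round(p,4)
print('tri lamp top',T(tri((191.3,244.8),(356.5,219.5))))
print('lamp top z=.085',T(back('top',(356.4,219.6),.085)),T(back('scene',(191.3,244.8),.085)))
a,b=[back('top',((x+.5)/7.5-.5+332,(y+.5)/7.5-.5+200),.085) for x,y in((205,103),(173,193))]
print('stripe top',T(a),T(b),np.degrees(np.arctan2(*(a-b)[[1,0]])),np.hypot(*(a-b)[:2]))
a,b=[back('scene',((x+.5)/6-.5+170,(y+.5)/6-.5+227),.085) for x,y in((120,68),(142,145))]
print('stripe scene',T(a),T(b),np.degrees(np.arctan2(*(a-b)[[1,0]])))
l=back('top',((116+.5)/7.5-.5+332,(241+.5)/7.5-.5+200),.008);print('lugT',T(l))
l=back('scene',((177+.5)/6-.5+170,(283+.5)/6-.5+227),.008);print('lugS',T(l))
o1,o2=back('top',(228.7,219.9),.033),back('top',(229.8,248.6),.033)
g1,g2=back('top',(243.7,233.3),.033),back('top',(214.8,235.1),.033)
print('dockT',T(o1),T(o2),T((o1+o2)/2),T((g1+g2)/2),np.degrees(np.arctan2(*(o1-o2)[[1,0]])),np.degrees(np.arctan2(*(g2-g1)[[1,0]])))
c=lambda x,y:((x+.5)/4.6875-.5+258,(y+.5)/4.6875-.5+148)
pts=[back('scene',c(*p),.033) for p in((525,191-0),(430,117),(527,117),(427,191))]
ps=[(525,191),(430,117),(527,117),(427,191)]
q=[back('scene',c(x-300,y),.033) for x,y in ps]
print('dockS',[T(v) for v in q],T(np.mean(q,0)))
print('btn',T(back('top',(230.5,271.5),.029)),T(back('scene',(269.3,162),.029)),T(tri((269.3,162),(230.5,271.5))))
for i,(sx,tx) in enumerate([(q[0],(228.7,219.9)),(q[1],(229.8,248.6))]): print('tri mark',T(tri(proj('scene',sx),tx)))
E
```

```text
tri lamp top [ 0.5586 -0.1695  0.0846]
lamp top z=.085 [ 0.5573 -0.1706  0.085 ] [ 0.5594 -0.1689  0.085 ]
stripe top [ 0.573  -0.1775  0.085 ] [ 0.5432 -0.1656  0.085 ] -21.888780575809694 0.03208080396628532
stripe scene [ 0.5422 -0.1615  0.085 ] [ 0.5747 -0.1744  0.085 ] 158.22160700416092
lugT [ 0.5346 -0.1623  0.008 ]
lugS [ 0.5835 -0.1774  0.008 ]
dockT [0.5667 0.1486 0.033 ] [0.4928 0.1457 0.033 ] [0.5297 0.1471 0.033 ] [0.5297 0.1471 0.033 ] 2.265194258521501 92.8647900932544
dockS [array([0.5673, 0.1524, 0.033 ]), array([0.4958, 0.1491, 0.033 ]), array([0.5294, 0.1882, 0.033 ]), array([0.5342, 0.1139, 0.033 ])] [0.5317 0.1509 0.033 ]
btn [0.435  0.1442 0.029 ] [0.4388 0.1444 0.029 ] [0.4359 0.1457 0.0257]
tri mark [0.5677 0.1502 0.0347]
tri mark [0.4945 0.1481 0.0324]
```

>>> move_arm:
  deltas:
    - {"travel": [0.03, 0.032, 0], "twist": 4, "fingers": 0.085}
    - {"travel": [0.03, 0.032, 0], "twist": 4, "fingers": 0.085}
    - {"travel": [0.03, 0.032, 0], "twist": 4, "fingers": 0.085}
    - {"travel": [0.03, 0.032, 0], "twist": 4, "fingers": 0.085}
    - {"travel": [0.03, 0.032, 0], "twist": 4, "fingers": 0.085}
    - {"travel": [0.03, 0.032, 0], "twist": 4, "fingers": 0.085}
    - {"travel": [0.03, 0.032, 0], "twist": 4, "fingers": 0.085}
    - {"travel": [0.03, 0.032, 0], "twist": 4, "fingers": 0.085}
    - {"travel": [0.03, 0.032, 0], "twist": 4, "fingers": 0.085}
    - {"travel": [0.03, 0.032, 0], "twist": 4, "fingers": 0.085}

```text
t: 2.05
tcp_pos: [0.4505, -0.2858, 0.2315]
tool_rot: [0.0, 0.891, 0.454, 0.0]
ft_force: [-0.3, -1.7, 0.6]
width: 0.085
```

>>> move_arm:
  deltas:
    - {"travel": [0.027, 0.029, 0], "twist": 3.5, "fingers": 0.085}
    - {"travel": [0.027, 0.029, 0], "twist": 3.5, "fingers": 0.085}
    - {"travel": [0.027, 0.029, 0], "twist": 3.5, "fingers": 0.085}
    - {"travel": [0.027, 0.029, 0], "twist": 3.5, "fingers": 0.085}
    - {"travel": [0, 0, -0.02], "twist": 0, "fingers": 0.085}
    - {"travel": [0, 0, -0.03], "twist": 0, "fingers": 0.085}
    - {"travel": [0, 0, -0.03], "twist": 0, "fingers": 0.085}
    - {"travel": [0, 0, -0.02], "twist": 0, "fingers": 0.085}
    - {"travel": [0, 0, 0], "twist": 0, "fingers": 0.085}
    - {"travel": [0, 0, 0], "twist": 0, "fingers": 0.085}

```text
t: 3.3
tcp_pos: [0.5583, -0.1709, 0.1324]
tool_rot: [0.0, 0.83, 0.558, 0.001]
ft_force: [-0.4, 0.6, 0.3]
width: 0.0849
```

```bash
python3 - <<'E'
from h import *
print(observe()['tcp_pos'],observe()['tool_rot'])
save('scene','a.png',(135,190,255,310),3);save('top','b.png',(300,150,420,270),3)
cv2.imwrite('pics/c2.png',np.hstack([cv2.imread('pics/a.png'),cv2.imread('pics/b.png')]))
E
```

```text
[ 0.5583165  -0.17090454  0.13238336] [4.91713895e-04 8.29750773e-01 5.58133640e-01 5.02952064e-04]
```

View pics/c2.png

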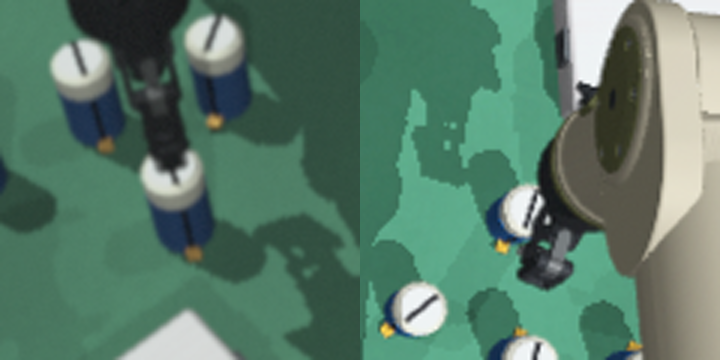

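The view agrees with the kinematics: the gripper stands above the chosen lamp, with the jaw line along its lugs. Descending and gripping.

>>> move_arm:
  deltas:
    - {"travel": [0, 0, -0.03], "twist": 0, "fingers": 0.085}
    - {"travel": [0, 0.001, -0.03], "twist": 0, "fingers": 0.085}
    - {"travel": [0, 0, -0.025], "twist": 0, "fingers": 0.085}
    - {"travel": [0, 0, -0.015], "twist": 0, "fingers": 0.085}
    - {"travel": [0, 0, -0.005], "twist": 0, "fingers": 0.085}
    - {"travel": [0, 0, 0], "twist": 0, "fingers": 0.085}
    - {"travel": [0, 0, 0], "twist": 0, "fingers": 0.04}
    - {"travel": [0, 0, 0], "twist": 0, "fingers": 0.04}
    - {"travel": [0, 0, 0], "twist": 0, "fingers": 0.03}
    - {"travel": [0, 0, 0], "twist": 0, "fingers": 0.03}

```text
t: 4.65
tcp_pos: [0.5584, -0.17, 0.0273]
tool_rot: [0.001, 0.83, 0.558, 0.0]
ft_force: [0.1, -1.0, 5.9]
width: 0.0423
```

>>> move_arm:
  deltas:
    - {"travel": [0, 0, 0], "twist": 0, "fingers": 0.03}
    - {"travel": [0, 0, 0], "twist": 0, "fingers": 0.03}
    - {"travel": [0, 0, 0], "twist": 0, "fingers": 0.03}
    - {"travel": [0, 0, 0], "twist": 0, "fingers": 0.03}
    - {"travel": [0, 0, 0.005], "twist": 0, "fingers": 0.03}
    - {"travel": [0, 0, 0.02], "twist": 0, "fingers": 0.03}
    - {"travel": [0, 0, 0.03], "twist": 0, "fingers": 0.03}
    - {"travel": [0, 0, 0.03], "twist": 0, "fingers": 0.03}
    - {"travel": [0, 0, 0.02], "twist": 0, "fingers": 0.03}
    - {"travel": [0, 0, 0], "twist": 0, "fingers": 0.03}

```text
t: 5.9
tcp_pos: [0.5585, -0.1699, 0.1328]
tool_rot: [0.001, 0.83, 0.558, 0.001]
ft_force: [0.6, -0.1, -2.9]
width: 0.0426
```

>>> move_arm:
  deltas:
    - {"travel": [-0.003, 0.035, 0], "twist": 2.7, "fingers": 0.03}
    - {"travel": [-0.003, 0.035, 0], "twist": 2.7, "fingers": 0.03}
    - {"travel": [-0.003, 0.035, 0], "twist": 2.7, "fingers": 0.03}
    - {"travel": [-0.003, 0.035, 0], "twist": 2.7, "fingers": 0.03}
    - {"travel": [-0.003, 0.035, 0], "twist": 2.7, "fingers": 0.03}
    - {"travel": [-0.003, 0.035, 0], "twist": 2.7, "fingers": 0.03}
    - {"travel": [-0.003, 0.035, 0], "twist": 2.7, "fingers": 0.03}
    - {"travel": [-0.003, 0.035, 0], "twist": 2.7, "fingers": 0.03}
    - {"travel": [-0.0035, 0.038, 0], "twist": 2.7, "fingers": 0.03}
    - {"travel": [0, 0, 0], "twist": 0, "fingers": 0.03}

```text
t: 7.15
tcp_pos: [0.5281, 0.1544, 0.1314]
tool_rot: [-0.001, 0.69, 0.724, 0.001]
ft_force: [-0.4, 0.7, -1.9]
width: 0.0424
```

>>> move_arm:
  deltas:
    - {"travel": [0, 0, -0.02], "twist": 0, "fingers": 0.03}
    - {"travel": [0, 0, -0.02], "twist": 0, "fingers": 0.03}
    - {"travel": [0, 0, -0.015], "twist": 0, "fingers": 0.03}
    - {"travel": [0, 0, -0.01], "twist": 0, "fingers": 0.03}
    - {"travel": [0, 0, 0], "twist": 0, "fingers": 0.03}
    - {"travel": [0, 0, 0], "twist": 0, "fingers": 0.03}
    - {"travel": [0, 0, 0], "twist": 0, "fingers": 0.03}
    - {"travel": [0, 0, 0], "twist": 0, "fingers": 0.03}
    - {"travel": [0, 0, 0], "twist": 0, "fingers": 0.03}
    - {"travel": [0, 0, 0], "twist": 0, "fingers": 0.03}

```text
t: 8.4
tcp_pos: [0.5302, 0.1482, 0.0663]
tool_rot: [-0.0, 0.694, 0.72, 0.0]
ft_force: [0.3, -0.8, -1.7]
width: 0.0431
```

```bash
python3 - <<'E'
from h import *
o=observe();print(o['tcp_pos'],o['tool_rot'],o['ft_force'],o['joint_pos'][6])
save('scene','a.png',(245,110,335,220),5);save('top','b.png',(190,190,270,300),5)
a,b=cv2.imread('pics/a.png'),cv2.imread('pics/b.png')
cv2.imwrite('pics/c3.png',np.hstack([a,b])[:, :800])
E
```

```text
[0.53023339 0.14817993 0.06633959] [-1.32240629e-05  6.93700710e-01  7.20263371e-01  3.64081091e-05] [ 0.31366819 -0.77477736 -1.65469214] -0.5270460129146646
```

View pics/c3.png

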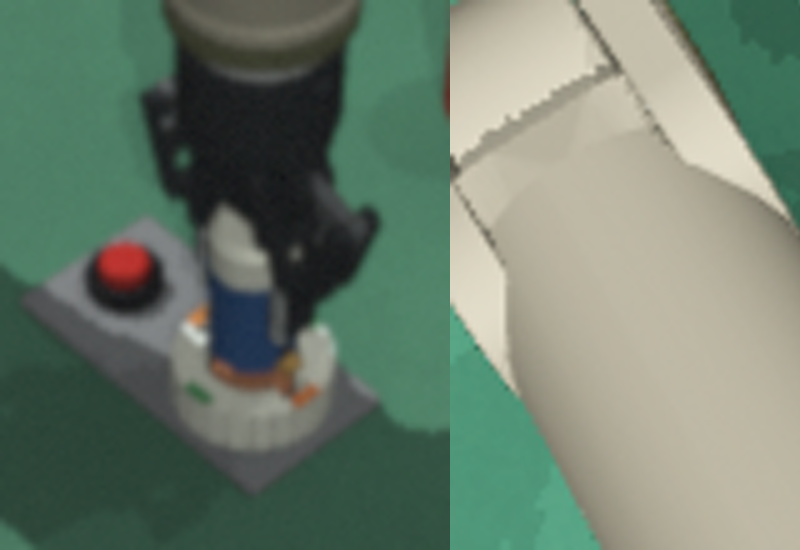

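Lamp lug (crop (290,365)) hovers above the orange slot mark (305,395), and the lamp is centred on the mouth within about 2 mm. Lowering.

>>> move_arm:
  deltas:
    - {"travel": [0, 0.0005, -0.004], "twist": 0.3, "fingers": 0.03}
    - {"travel": [0, 0, -0.004], "twist": 0, "fingers": 0.03}
    - {"travel": [0, 0, -0.004], "twist": 0, "fingers": 0.03}
    - {"travel": [0, 0, -0.003], "twist": 0, "fingers": 0.03}
    - {"travel": [0, 0, -0.003], "twist": 0, "fingers": 0.03}
    - {"travel": [0, 0, 0], "twist": 0, "fingers": 0.03}
    - {"travel": [0, 0, 0], "twist": 0, "fingers": 0.03}
    - {"travel": [0, 0, 0], "twist": 0, "fingers": 0.03}
    - {"travel": [0, 0, 0], "twist": 0, "fingers": 0.03}
    - {"travel": [0, 0, 0], "twist": 0, "fingers": 0.03}

```text
t: 9.75
tcp_pos: [0.5303, 0.1488, 0.0483]
tool_rot: [-0.0, 0.692, 0.722, 0.0]
ft_force: [-0.3, 0.1, -0.8]
width: 0.0425
```

>>> move_arm:
  deltas:
    - {"travel": [0, 0, -0.002], "twist": 0, "fingers": 0.03}
    - {"travel": [0, 0, -0.002], "twist": 0, "fingers": 0.03}
    - {"travel": [0, 0, -0.002], "twist": 0, "fingers": 0.03}
    - {"travel": [0, 0, -0.002], "twist": 0, "fingers": 0.03}
    - {"travel": [0, 0, -0.0005], "twist": 0, "fingers": 0.03}
    - {"travel": [0, 0, 0], "twist": 0, "fingers": 0.03}
    - {"travel": [0, 0, 0], "twist": 0, "fingers": 0.03}
    - {"travel": [0, 0, 0], "twist": 0, "fingers": 0.03}
    - {"travel": [0, 0, 0], "twist": 0, "fingers": 0.03}
    - {"travel": [0, 0, 0], "twist": 0, "fingers": 0.03}

```text
t: 11.0
tcp_pos: [0.5303, 0.1488, 0.04]
tool_rot: [0.0, 0.692, 0.722, 0.0]
ft_force: [-2.5, 0.8, 6.0]
width: 0.0432
```

Spring force is rising as it should and sideways force is small. Twisting clockwise.

>>> move_arm:
  deltas:
    - {"travel": [0, 0, 0], "twist": -4, "fingers": 0.03}
    - {"travel": [0, 0, 0], "twist": -5, "fingers": 0.03}
    - {"travel": [0, 0, 0], "twist": -5, "fingers": 0.03}
    - {"travel": [0, 0, 0], "twist": -5, "fingers": 0.03}
    - {"travel": [0, 0, 0], "twist": -5, "fingers": 0.03}
    - {"travel": [0, 0, 0], "twist": -5, "fingers": 0.03}
    - {"travel": [0, 0, 0], "twist": -5, "fingers": 0.03}
    - {"travel": [0, 0, 0], "twist": -5, "fingers": 0.03}
    - {"travel": [0, 0, 0], "twist": -5, "fingers": 0.03}
    - {"travel": [0, 0, 0], "twist": 0, "fingers": 0.03}

```text
t: 12.25
tcp_pos: [0.5311, 0.1489, 0.0404]
tool_rot: [0.0, 0.912, 0.41, 0.001]
ft_force: [-0.1, -1.1, 6.0]
width: 0.0424
```

```bash
python3 - <<'E'
from h import *
o=observe();print(o['tcp_pos'],o['tool_rot'],o['ft_force'],o['moment'],o['joint_pos'][6])
E
```

```text
[0.53110228 0.14888047 0.04039734] [2.28814569e-04 9.12215131e-01 4.09710356e-01 9.63168168e-04] [-0.07709524 -1.10962424  6.02398983] [-0.06472123  0.19208748  0.00157865] -1.2439907795625904
```

>>> move_arm:
  deltas:
    - {"travel": [0, 0, 0], "twist": -5, "fingers": 0.03}
    - {"travel": [0, 0, 0], "twist": -5, "fingers": 0.03}
    - {"travel": [0, 0, 0], "twist": -5, "fingers": 0.03}
    - {"travel": [0, 0, 0], "twist": -5, "fingers": 0.03}
    - {"travel": [0, 0, 0], "twist": -5, "fingers": 0.03}
    - {"travel": [0, 0, 0], "twist": -5, "fingers": 0.03}
    - {"travel": [0, 0, 0], "twist": -5, "fingers": 0.03}
    - {"travel": [0, 0, 0], "twist": -5, "fingers": 0.03}
    - {"travel": [0, 0, 0], "twist": -5.5, "fingers": 0.03}
    - {"travel": [0, 0, 0], "twist": 0, "fingers": 0.03}

```text
t: 13.5
tcp_pos: [0.5311, 0.149, 0.0404]
tool_rot: [-0.0, 1.0, 0.025, 0.001]
ft_force: [0.3, 0.2, 6.6]
width: 0.0427
```

```bash
python3 - <<'E'
from h import *
o=observe();q=o['tool_rot'];print(o['tcp_pos'],2*np.degrees(np.arctan2(q[2],q[1]))-90,o['ft_force'],o['moment'],o['joint_pos'][6])
save('scene','c4.png',(245,110,335,220),5)
E
```

```text
[0.53111476 0.14899578 0.04042752] -87.12557987549458 [0.2764899  0.19856807 6.56778398] [ 0.01720671  0.14255061 -0.05700062] -1.9742074236006826
```

View pics/c4.png

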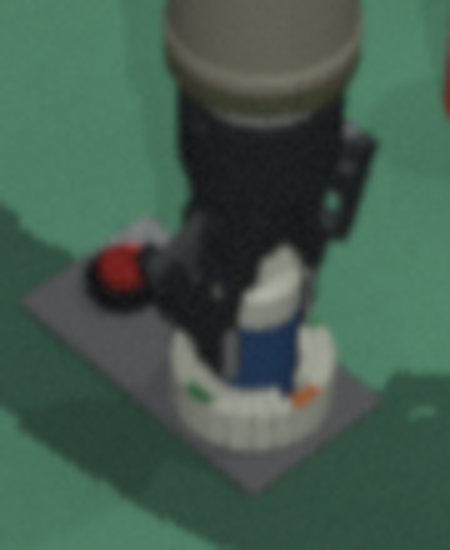

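>>> move_arm:
  deltas:
    - {"travel": [0, 0, 0.001], "twist": 0, "fingers": 0.03}
    - {"travel": [0, 0, 0.001], "twist": 0, "fingers": 0.03}
    - {"travel": [0, 0, 0.001], "twist": 0, "fingers": 0.03}
    - {"travel": [0, 0, 0.001], "twist": 0, "fingers": 0.03}
    - {"travel": [0, 0, 0.001], "twist": 0, "fingers": 0.03}
    - {"travel": [0, 0, 0], "twist": 0, "fingers": 0.03}
    - {"travel": [0, 0, 0], "twist": 0, "fingers": 0.03}
    - {"travel": [0, 0, 0], "twist": 0, "fingers": 0.03}
    - {"travel": [0, 0, 0], "twist": 0, "fingers": 0.03}
    - {"travel": [0, 0, 0], "twist": 0, "fingers": 0.03}

```text
t: 14.8
tcp_pos: [0.5302, 0.1487, 0.0448]
tool_rot: [-0.0, 1.0, 0.026, -0.0]
ft_force: [1.8, 0.6, 3.7]
width: 0.0428
```

>>> move_arm:
  deltas:
    - {"travel": [0, 0, 0], "twist": 0, "fingers": 0.08}
    - {"travel": [0, 0, 0], "twist": 0, "fingers": 0.08}
    - {"travel": [0, 0, 0], "twist": 0, "fingers": 0.08}
    - {"travel": [0, 0, 0], "twist": 0, "fingers": 0.08}
    - {"travel": [0, 0, 0], "twist": 0, "fingers": 0.08}
    - {"travel": [0, 0, 0.02], "twist": 0, "fingers": 0.08}
    - {"travel": [0, 0, 0.03], "twist": 0, "fingers": 0.08}
    - {"travel": [0, 0, 0.03], "twist": 0, "fingers": 0.08}
    - {"travel": [0, 0, 0.03], "twist": 0, "fingers": 0.08}
    - {"travel": [0, 0, 0], "twist": 0, "fingers": 0.08}

```text
t: 16.05
tcp_pos: [0.5317, 0.1493, 0.1575]
tool_rot: [-0.001, 1.0, 0.026, 0.002]
ft_force: [0.0, 0.2, -0.4]
width: 0.0803
```

>>> move_arm:
  deltas:
    - {"travel": [-0.02, 0, 0], "twist": 0, "fingers": 0}
    - {"travel": [-0.02, -0.001, 0], "twist": 0, "fingers": 0}
    - {"travel": [-0.02, 0, 0], "twist": 0, "fingers": 0}
    - {"travel": [-0.02, -0.001, 0], "twist": 0, "fingers": 0}
    - {"travel": [-0.015, -0.001, 0], "twist": 0, "fingers": 0}
    - {"travel": [0, 0, 0], "twist": 0, "fingers": 0}
    - {"travel": [0, 0, 0], "twist": 0, "fingers": 0}
    - {"travel": [0, 0, 0], "twist": 0, "fingers": 0}
    - {"travel": [0, 0, 0], "twist": 0, "fingers": 0}
    - {"travel": [0, 0, 0], "twist": 0, "fingers": 0}

```text
t: 17.3
tcp_pos: [0.4353, 0.1457, 0.1547]
tool_rot: [-0.0, 1.0, 0.026, -0.0]
ft_force: [-0.3, 0.4, 0.5]
width: -0.0003
```

```bash
python3 - <<'E'
from h import *
o=observe();print(o['tcp_pos'],o['ft_force'],o['width'],np.hypot(*o['tcp_pos'][:2]))
save('scene','c5.png',(245,110,335,220),5)
E
```

```text
[0.43533941 0.14571324 0.15470403] [-0.26308624  0.35993836  0.46062723] -0.00033527790052572087 0.45907815538745883
```

View pics/c5.png

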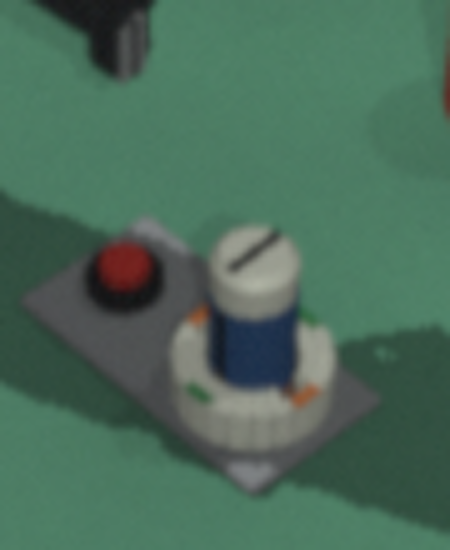

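The lamp stands upright in the socket with its stripe along the green marks. Next I press the button.

>>> move_arm:
  deltas:
    - {"travel": [0, 0, -0.03], "twist": 0, "fingers": 0}
    - {"travel": [0, -0.0005, -0.03], "twist": 0, "fingers": 0}
    - {"travel": [0, 0, -0.03], "twist": 0, "fingers": 0}
    - {"travel": [0, 0, -0.02], "twist": 0, "fingers": 0}
    - {"travel": [0, 0, -0.012], "twist": 0, "fingers": 0}
    - {"travel": [0, 0, 0], "twist": 0, "fingers": 0}
    - {"travel": [0, 0, -0.003], "twist": 0, "fingers": 0}
    - {"travel": [0, 0, -0.003], "twist": 0, "fingers": 0}
    - {"travel": [0, 0, -0.002], "twist": 0, "fingers": 0}
    - {"travel": [0, 0, 0], "twist": 0, "fingers": 0}

```text
t: 18.6
tcp_pos: [0.4359, 0.1454, 0.0252]
tool_rot: [-0.0, 1.0, 0.026, 0.001]
ft_force: [1.2, -0.1, 2.0]
width: -0.0001
```

```bash
python3 - <<'E'
from h import *
o=observe();print(o['tcp_pos'],o['ft_force'])
E
```

```text
[0.43592742 0.14544857 0.02524969] [ 1.23189346 -0.14236681  1.95877057]
```

>>> move_arm:
  deltas:
    - {"travel": [0, 0, -0.001], "twist": 0, "fingers": 0}
    - {"travel": [0, 0, -0.001], "twist": 0, "fingers": 0}
    - {"travel": [0, 0, 0], "twist": 0, "fingers": 0}
    - {"travel": [0, 0, 0], "twist": 0, "fingers": 0}
    - {"travel": [0, 0, 0], "twist": 0, "fingers": 0}
    - {"travel": [0, 0, 0], "twist": 0, "fingers": 0}
    - {"travel": [0, 0, 0], "twist": 0, "fingers": 0}
    - {"travel": [0, 0, 0], "twist": 0, "fingers": 0}
    - {"travel": [0, 0, 0], "twist": 0, "fingers": 0}
    - {"travel": [0, 0, 0], "twist": 0, "fingers": 0}

```text
t: 19.85
tcp_pos: [0.436, 0.1455, 0.0239]
tool_rot: [-0.0, 1.0, 0.026, 0.001]
ft_force: [-2.0, -1.1, 13.3]
width: 0.0001
```

The force jumped to 13 N at z = 0.0239, so the button has reached its stop. A touch more, then retract.

>>> move_arm:
  deltas:
    - {"travel": [0, 0, -0.0005], "twist": 0, "fingers": 0}
    - {"travel": [0, 0, 0], "twist": 0, "fingers": 0}
    - {"travel": [0, 0, 0], "twist": 0, "fingers": 0}
    - {"travel": [0, 0, 0.003], "twist": 0, "fingers": 0}
    - {"travel": [0, 0, 0.02], "twist": 0, "fingers": 0}
    - {"travel": [0, 0, 0.03], "twist": 0, "fingers": 0}
    - {"travel": [0, 0, 0.03], "twist": 0, "fingers": 0}
    - {"travel": [0, 0, 0.03], "twist": 0, "fingers": 0}
    - {"travel": [0, 0, 0.02], "twist": 0, "fingers": 0}
    - {"travel": [0, 0, 0], "twist": 0, "fingers": 0}

```text
t: 21.1
tcp_pos: [0.4355, 0.1453, 0.156]
tool_rot: [-0.0, 1.0, 0.026, 0.001]
ft_force: [-0.6, -0.4, 0.5]
width: 0.0
```

```bash
python3 - <<'E'
from h import *
o=observe();print(o['t'],o['tcp_pos'],o['ft_force'])
save('scene','c6.png')
x=(256/5-.4+245,110+251/5-.4)
for z in (.0975,.1045): print(z,np.round(back('scene',x,z),4))
E
```

```text
21.1 [0.43550971 0.14528482 0.15604634] [-0.55100886 -0.44337719  0.4926855 ]
0.0975 [0.5258 0.1556 0.0975]
0.1045 [0.5308 0.151  0.1045]
```

View pics/c6.png

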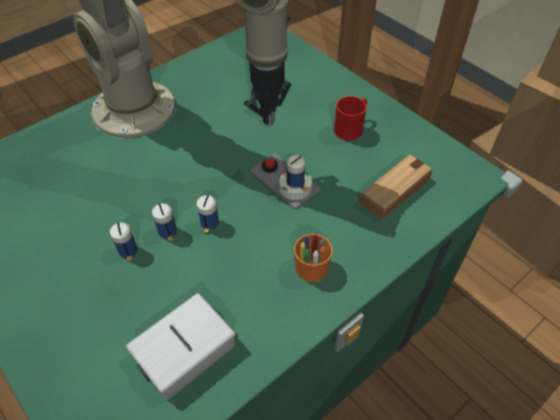

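With the locked top height of 104.5 mm, the lamp's axis in the scene view falls on the dock axis, so the lamp is raised and locked. The other things stand where they were.

```bash
python3 -c "
from workcell import *
print(hand_in())"
```

```text
the job is handed in; nothing more can be done
None
```

I fitted the farthest of the four look-alike lamps into the dock, gave it its clockwise quarter turn and released it into the lock. Then I pressed the red button to its stop and handed the job in at about 21 s.

**Lock:** the lamp's stripe lies along the green marks. Before release the lamp had risen with the spring still pushing it up. In the last scene view its position fits the locked height, an underside 19.5 mm above the trunk. I judged that height from one camera against the dock axis, not from two.

**Button:** the force jumped from 2 N to 13 N at z = 23.9 mm, so it reached its stop 5 mm down. I pushed a touch further before retracting.

**Everything else:** in the last full picture the mug, crayon tub, pencil box, lunchbox and other lamps stand where they were, and the robot is touching nothing.

**What did not agree or show:** the two cameras put the dock about 2–4 mm apart, so I aimed between them, and the lamp went in without trouble. I saw no visible light from the lamp in the pictures, so the switch-on rests on the button's depth and force.

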